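Blow out the grinder, zero its collar and back off a quarter turn

TASK

The hopper is off the burr grinder for cleaning: take the air duster out of its dock (it blows as soon as it is out), hold it steady for two seconds with the nozzle pointing straight down just above the middle of the grinder's open throat, without touching the grinder with it, and stand it upright in its dock again. Then screw the knurled collar down clockwise until it stops dead, back it off a quarter turn, and finish still gripping the collar there so that it cannot creep before a colleague nips up the lock screw. Leave everything else where it stands.

Things in the scene. Friction and masses are not known exactly. Their poses are not given: they have to be found in the camera images.
- grinder: Bench burr grinder, fixed to the worktop: grey box housing 160 (x) x 120 (y) x 150 mm high with a clear grounds bin on its front (-x) face; origin under its centre. The knurled collar stands on its top deck, on the vertical axis through the origin; the flat deck round the collar is 150 mm above the worktop (a lock-screw lug on it, 35 to 63 mm from the axis on the front left, stands up 7 mm).
- throat (a point): Centre of the grinder's open throat (36 mm wide hole in the middle of the collar), level with the collar's top face, 194 mm above the worktop. Fixed to the grinder.
- collar_mid (a point): Centre of the knurled collar, half-way up, on its vertical axis, 177 mm above the worktop when screwed right down (27 mm above the deck). Black ring, 60 mm outside diameter, 34 mm high, ribbed all round, with a small white mark on its top face; when the collar is right down the mark stands at the grinder's front (-x), over a white line on the deck. Turns with the collar.
- collar (a joint): Turn of the collar in rad: 0 = screwed right down (dead stop, burrs touching), growing as it is unscrewed (counter-clockwise seen from above), at most 5.0. Starts somewhere between 2.0 and 3.6. Rises 2.5 mm per turn. About 0.12 N m of thread friction turns it and it stays where it is left; at 0 it meets a hard stop.
- burr_carrier: Steel funnel ring inside the throat which carries the collar and rises and sinks with it, without turning; origin under the grinder's centre. Gripping the collar counts as touching this.
- duster: Battery air duster, 0.22 kg or so, standing nozzle down in its dock: white cylinder 40 mm in diameter and 92 mm long, with a black tapered nozzle 46 mm long below it. Origin at the centre of the cylinder's flat lower face (where the nozzle begins), z up along the cylinder when the nozzle points down.
- duster_mid (a point): Place to grip the duster: on its axis, 55 mm above the cylinder's lower face, 101 mm above the nozzle tip and 37 mm below the top; 117 mm above the worktop when docked.
- nozzle_tip (a point): Tip of the duster's nozzle, on its axis; the air leaves here along the duster's -z.
- dock_seat (a point): Centre of the dock's seat, 62 mm above the worktop, at which the duster's flat lower face rests. The dock is a fixed black upright tube (56 mm outside, 48 mm inside) on an 84 mm foot; its rim is 12 mm above the seat and the nozzle hangs through a 26 mm hole in the seat.
- hopper: The grinder's clear plastic hopper, stood upside down: 104 mm wide, 88 mm high, origin under its centre. Loose bystander.
- brush: Cleaning brush lying on the worktop. Loose bystander.
- spice_jar_a: Glass spice jar, 48 mm wide, 95 mm high. Loose bystander.
- spice_jar_b: Amber spice jar, 60 mm wide, 80 mm high. Loose bystander.
- squeeze_bottle: White squeeze bottle, 60 mm wide, 195 mm high. Loose bystander.
- small_bowl: Small plastic bowl, 110 mm wide, 50 mm high. Loose bystander.
- spoon: Steel spoon lying on the worktop. Loose bystander.
Not all that is in view belongs to the job. What is shaped like the duster but green is not meant. What is shaped like the grinder but blue is not meant.

How it is judged:
By the outcome, as a careful person would: the job done as asked, in the order asked, and still so for the second after the job is handed in, while the arm keeps its last pose, push and grip.
It also fails if it takes over 72 s, if anything falls off the work surface, if the arm or the gripper's body presses on something with over 40 N, if the wrist force passes 120 N, or if a joint passes its speed limit or range.

ROBOT

A 6-joint arm with a two-finger parallel gripper is mounted at the origin on the work surface. World frame = base frame: x ahead of the robot, y to its left, z up, the work surface at z = 0. Lengths are in mm, angles in rad, forces in N, time in s.
With the tool pointing down it reaches from about 300 to 775 mm from the base axis. Payload 14.6 kg.
Tool frame: the origin (TCP) lies midway between the tips of the shut fingers; the grasp point (between the pads) lies 19 mm behind it; y points along the fingers, z is the direction in which the jaws open and shut, and the axes are right-handed (so a half turn about y gives the same grasp; the last joint's range is limited). The gripper opens to 94 mm and grips with 3 to 60 N. Pads are 16 mm wide; open, the fingers measure 119 mm over their backs; the gripper's body (75 mm by 177 mm) begins 78 mm behind the grasp point.
Start: joints at [-1.256, 0.3, 1.521, -0, 1.321, -0.067], TCP at [204.918, -510.39, 205.446] pointing down, gripper open.
Joint ranges: [-3.03, 3.03], [-0.79, 2.21], [0.23, 2.52], [-1.04, 4.18], [0, 3.07], [-2.55, 2.55]. Speed limits (rad/s): [2.22, 2.22, 2.57, 3.14, 3.14, 3.14].

INTERFACE

Orientations are given as [roll, pitch, yaw] about the fixed x, y, z axes, in that order (R = Rz(yaw) Ry(pitch) Rx(roll)).
In Python, from cell import manip gives the robot as it stands.
- The arm moves only by the tool play_rows, never from a script. Its argument "series" is a list of rows, each a list of 3 entries, a list of its own where there are three numbers: the shift along the tool's x, y, z in m, then the turn about the tool's y in rad, then the closure, from 0 (fully open) to 1 (shut). In form: [[[dx, dy, dz], twist, grip], ...]. A call has 1 to 20 rows; each row is the pose to reach, as a shift and turn from the pose measured when the call began, along the tool's axes at that moment; what a row does not reach only later rows make up. A row lasts 1/10 s, in which the tool goes at most 50 mm and 8.59 degrees, less where a joint would pass 70% of its speed; a pose out of reach is approached as far as the arm can. A call with a gripper value outside its range is refused whole. The fingers move at their own pace and stop on an object; "squeeze" is the grip in N (left out, the last holds). Time passes only in rows, so rows that repeat a pose let the fingers close. It gives the time, the measured TCP pose, the force and the opening at its end, in the units of the state.
- manip.read_state(): the state, without advancing time (a new reading comes with each control period).
- manip.camera(name): name is "scene" or "side" or "wrist"; returns the picture (400x640x3 uint8, red, green, blue); there is no depth.
- manip.camera_params(name): a dict with "K" (3x3 intrinsics, pixels), "dist_coeffs" ([k1, k2, p1, p2, k3] as OpenCV has them; the pictures are not rectified), "rvec" (rotation vector, rad) and "tvec" (3), from world to camera coordinates, as OpenCV has them. Camera axes: x right, y down, z forward; pixel columns grow to the right and rows downward; lengths in mm; the calibration is good to about 2 mm. A picture is of the moment at which its call begins: read the wrist's pose just before it. camera_params takes no time and is no camera call; for the wrist camera it gives the pose at the moment of the call.
- manip.sign_off(): hands the job in, once; it reports no verdict.
The state is a dict: "clock": time; "joints": joint angles; "qd": joint speeds; "effort": joint torques, N m; "eef_pos": TCP position; "eef_rot": TCP orientation; "wrist_force": force on the tool from outside, world axes, zero at the start; "moment": the same for the moment, N m; "finger_gap": finger opening in mm.
Only numpy, scipy, OpenCV 4.12 (cv2) and the standard library are available. Lean on these libraries where they do the work, as an engineer would, in place of code of your own. Each camera call takes 0.05 s, during which the arm holds its last target. There are 200 camera calls.

## Working session

There is one attempt and no reset: what is moved stays moved. The work goes in short steps, Python scripts to look and compute and a tool call to move; the robot and the scene stay as the last step left them, time stands still between calls to the robot, and variables do not carry over. Pictures are saved under pics/ and viewed, about 8 in all and at most 12, crops included, and the job is handed in when it is done.

Besides the shell and the picture viewer there is one more tool, called after "Call:" as name(argument=value, ...), one argument or row to a line, values as JSON. play_rows: Moves the arm, as the interface text tells. Its arguments: {"type":"object","properties":{"series":{"type":"array","items":{"type":"array"}},"squeeze":{"type":"number"}},"required":["series"]}

```bash
mkdir -p pics; ls; cat > h.py <<'E'
import numpy as np, cv2
from cell import manip
def snap(name,fn):
    p=manip.camera_params(name); im=manip.camera(name)
    cv2.imwrite('pics/'+fn,im[:,:,::-1]); np.savez('pics/'+fn[:-4]+'.npz',im=im,**{k:np.array(p[k],float) for k in('K','dist_coeffs','rvec','tvec')})
    return im
def load(fn): return np.load('pics/'+fn+'.npz')
def ray(d,uv):
    n=cv2.undistortPoints(np.array([[uv]],float),d['K'],d['dist_coeffs'])[0,0]
    R=cv2.Rodrigues(d['rvec'])[0]; return -R.T@d['tvec'].ravel(), R.T@np.array([n[0],n[1],1])
def atz(d,uv,z):
    c,r=ray(d,uv); return c+r*(z-c[2])/r[2]
def proj(d,P): return cv2.projectPoints(np.array(P,float).reshape(-1,3),d['rvec'],d['tvec'],d['K'],d['dist_coeffs'])[0].reshape(-1,2)
E
python3 - <<'E'
from h import *
snap('scene','s0.png');snap('side','d0.png')
print(manip.read_state())
for n in('scene','side'):
    d=load('s0' if n=='scene' else 'd0'); print(n,ray(d,(320,200)))
E
```

```text
pics
{'clock': 0.1, 'joints': array([-1.25560599e+00,  3.00374730e-01,  1.52146256e+00, -6.96322358e-06,
        1.32069192e+00, -6.66130765e-02]), 'qd': array([ 1.71742441e-03, -9.14135176e-04, -1.31890940e-03,  1.38464644e-05,
       -1.05001810e-04, -1.77354637e-03]), 'effort': array([ 2.64451621e-03, -5.32639396e+01, -3.53283012e+01,  7.09821051e-02,
        2.35096214e-02, -3.46188222e-05]), 'eef_pos': array([ 204.85079865, -510.20144889,  204.98932867]), 'eef_rot': array([-1.57173125e+00,  5.56103999e-05, -2.75978754e+00]), 'wrist_force': array([-0.25216728, -0.17612531, -0.75837224]), 'moment': array([ 0.03389411, -0.00630267, -0.01772414]), 'finger_gap': 93.90766623595584}
scene (array([1335.96323687, -301.57190071, 1542.02516736]), array([-0.49281884,  0.18551871, -0.85017309]))
side (array([   -2.8584832 , -1180.03238255,  1054.34775033]), array([ 0.332252  ,  0.73409465, -0.5926217 ]))
```

View pics/s0.png

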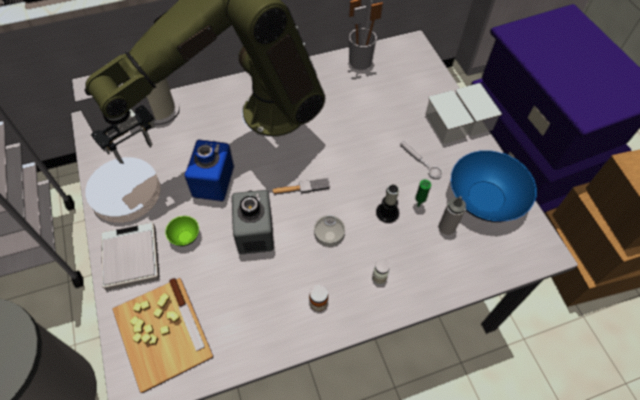

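View pics/d0.png

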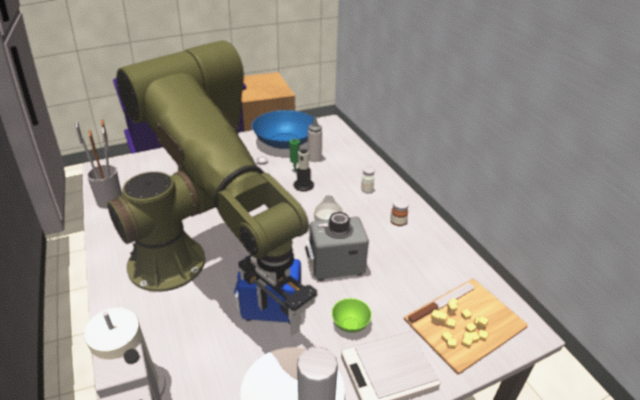

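```bash
python3 - <<'E'
from h import *
s=load('s0');d=load('d0')
a=cv2.resize(s['im'][175:265,215:295],None,fx=5,fy=5,interpolation=2)
b=cv2.resize(s['im'][165:255,365:445],None,fx=4,fy=4,interpolation=2)
a=cv2.resize(a,(400,450));b=cv2.resize(b,(400,450))
cv2.imwrite('pics/c0.png',np.hstack([a,b])[:,:,::-1])
print('collar top',atz(s,(249,201),196),atz(d,(339,217),196))
print('duster top',atz(s,(393,188),154),atz(d,(304,151),154))
print('dock foot',atz(s,(388,214),5))
print('green',atz(s,(424,190),60),'bowl',atz(s,(329,235),20),'bottle',atz(s,(458,205),190),'blue',atz(s,(206,148),196),'jarsq',atz(s,(381,268),90))
E
```

```text
collar top [ 489.11466756 -213.24001748  196.        ] [ 495.95485219 -213.60850262  196.        ]
duster top [564.49539836 237.24704492 154.        ] [569.72266412 237.81493848 154.        ]
dock foot [573.96964741 235.86610042   5.        ]
green [554.05959594 370.78891814  60.        ] bowl [591.85228581  13.50497842  20.        ] bottle [706.10826222 386.95416344 190.        ] blue [ 248.68013924 -291.87412783  196.        ] jarsq [784.28850933 110.18765788  90.        ]
```

View pics/c0.png

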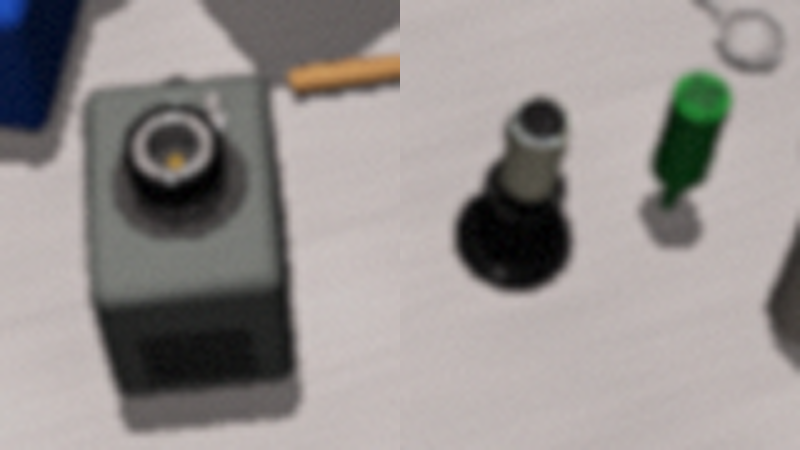

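The white duster in the black dock (crop 540,110 = scene 393,188) is the one meant, because the other at scene 424,190 is green. The grey grinder (scene 250,205) is the one meant, because the one at 208,155 is blue. The lug sits toward the robot and to its left, so the grinder's yaw is about 0. I'll rise first, then go above the duster for a wrist look.

Call:
play_rows(
  series=[
    [[0,-0.05,0],0,0],
    [[0,-0.1,0],0,0],
    [[0,-0.125,0],0,0],
    [[-0.614,-0.125,-0.558],0,0],
    [[-0.614,-0.125,-0.558],0,0],
    [[-0.614,-0.125,-0.558],0,0],
    [[-0.614,-0.125,-0.558],0,0],
    [[-0.614,-0.125,-0.558],0,0],
    [[-0.614,-0.125,-0.558],0,0],
    [[-0.614,-0.125,-0.558],0,0],
    [[-0.614,-0.125,-0.558],0,0],
    [[-0.614,-0.125,-0.558],0,0],
    [[-0.614,-0.125,-0.558],0,0],
    [[-0.614,-0.125,-0.558],0,0],
    [[-0.614,-0.125,-0.558],0,0],
    [[-0.614,-0.125,-0.558],0,0],
    [[-0.614,-0.125,-0.558],0,0],
    [[-0.614,-0.125,-0.558],0,0],
    [[-0.614,-0.125,-0.558],0,0],
    [[-0.614,-0.125,-0.558],0,0],
  ],
)

```text
clock: 2.1
eef_pos: [567.2, 239.3, 329.3]
eef_rot: [-1.572, -0.001, -2.758]
wrist_force: [-0.2, -0.5, -0.1]
finger_gap: 94.0
```

Call:
play_rows(
  series=[
    [[0,0,0],0,0],
    [[0,0,0],0,0],
    [[0,0,0],0,0],
  ],
)

```text
clock: 2.4
eef_pos: [567.0, 238.4, 329.4]
eef_rot: [-1.572, -0.002, -2.759]
wrist_force: [0.3, -0.8, 0.9]
finger_gap: 94.1
```

```bash
python3 - <<'E'
from h import *
snap('wrist','w0.png'); s=manip.read_state(); print(s['clock'],s['eef_pos'],s['eef_rot'],s['joints'],s['wrist_force'])
d=load('w0');print(ray(d,(320,200)));print(proj(d,[[567,237,154],[567,237,74]]))
E
```

```text
2.45 [567.04050368 238.26133725 329.76249744] [-1.57201416e+00 -1.06595391e-03 -2.75909906e+00] [3.37727919e-01 3.99617682e-01 1.10580789e+00 1.17149818e-03
 1.63728642e+00 1.52610849e+00] [-0.1307614   0.44417645  0.18483923]
(array([628.67299502, 263.67075264, 508.36996604]), array([-0.22067553, -0.08405487, -0.97174429]))
[[322.89210298 183.92084368]
 [322.62654018 173.2018442 ]]
```

View pics/w0.png

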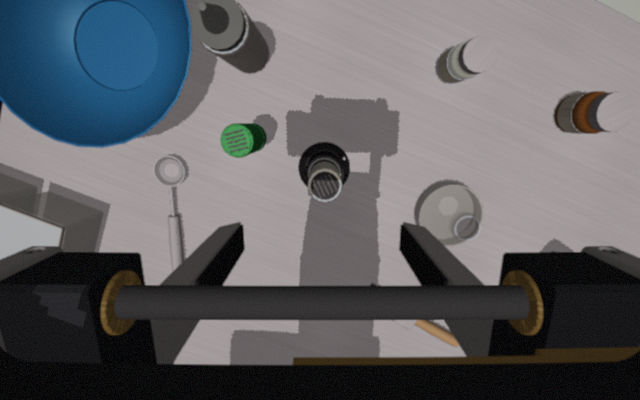

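```bash
python3 - <<'E'
from h import *
d=load('w0');im=d['im']
cv2.imwrite('pics/c1.png',cv2.resize(im[130:215,280:370],None,fx=7,fy=7,interpolation=2)[:,:,::-1])
print(atz(d,(325,184),154),atz(d,(324,165),74))
print(proj(d,[[567,237,154],[567+20,237,154],[567-20,237,154],[567,257,154],[567,217,154]]))
E
```

```text
[567.81523641 234.72854254 154.        ] [578.3228741  239.52165216  74.        ]
[[322.89210298 183.92084368]
 [329.51635081 167.78319003]
 [316.42183411 199.68484015]
 [306.60424011 177.47027915]
 [339.02541737 190.31227189]]
```

View pics/c1.png

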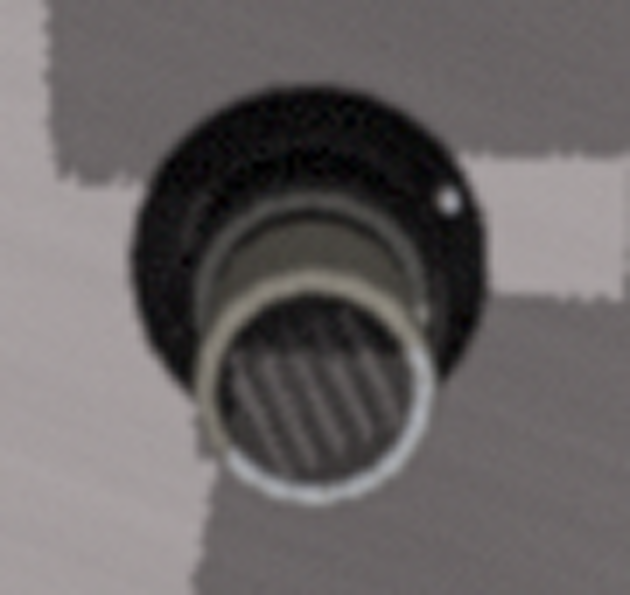

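Call:
play_rows(
  series=[
    [[0.001,0.04,0.0026],0,0],
    [[0.001,0.08,0.0026],0,0],
    [[0.001,0.12,0.0026],0,0],
    [[0.001,0.16,0.0026],0,0],
    [[0.001,0.195,0.0026],0,0],
    [[0.001,0.22,0.0026],0,0],
    [[0.001,0.232,0.0026],0,0],
    [[0.001,0.232,0.0026],0,0],
    [[0.001,0.232,0.0026],0,0],
  ],
)

```text
clock: 3.35
eef_pos: [567.4, 235.5, 99.4]
eef_rot: [-1.572, 0.001, -2.76]
wrist_force: [-0.5, -0.1, 0.8]
finger_gap: 93.9
```

Call:
play_rows(
  series=[
    [[0,0,0],0,0.3],
    [[0,0,0],0,0.5],
    [[0,0,0],0,0.7],
    [[0,0,0],0,1],
    [[0,0,0],0,1],
    [[0,0,0],0,1],
    [[0,0,0],0,1],
    [[0,0,0],0,1],
    [[0,0,0],0,1],
  ],
  squeeze=35,
)

```text
clock: 4.25
eef_pos: [567.4, 235.5, 99.3]
eef_rot: [-1.572, 0.001, -2.76]
wrist_force: [0.3, -0.1, -0.6]
finger_gap: 39.7
```

Call:
play_rows(
  series=[
    [[0,-0.005,0],0,1],
    [[0,-0.015,0],0,1],
    [[0,-0.035,0],0,1],
    [[0,-0.06,0],0,1],
    [[0,-0.09,0],0,1],
    [[0,-0.12,0],0,1],
    [[0,-0.15,0],0,1],
    [[0,-0.18,0],0,1],
    [[0,-0.21,0],0,1],
    [[0,-0.23,0],0,1],
    [[0,-0.24,0],0,1],
    [[0,-0.24,0],0,1],
  ],
)

```text
clock: 5.45
eef_pos: [567.4, 235.2, 340.7]
eef_rot: [-1.572, 0.003, -2.76]
wrist_force: [0.9, 0.7, -2.9]
finger_gap: 39.6
```

Call:
play_rows(
  series=[
    [[0.007,0,0.008],0,1],
    [[0.02,0,0.023],0,1],
    [[0.04,0,0.045],0,1],
    [[0.06,0,0.068],0,1],
    [[0.08,0,0.09],0,1],
    [[0.1,0,0.113],0,1],
    [[0.12,0,0.135],0,1],
    [[0.14,0,0.158],0,1],
    [[0.16,0,0.18],0,1],
    [[0.18,0,0.203],0,1],
    [[0.2,0,0.225],0,1],
    [[0.215,0,0.242],0,1],
    [[0.225,0,0.253],0,1],
    [[0.23,0,0.259],0,1],
    [[0.23,0,0.259],0,1],
    [[0.23,0,0.259],0,1],
  ],
)

```text
clock: 7.05
eef_pos: [450.4, -90.6, 339.4]
eef_rot: [-1.572, 0.003, -2.76]
wrist_force: [-0.4, -0.2, -3.5]
finger_gap: 39.7
```

```bash
python3 - <<'E'
from h import *
snap('wrist','w1.png'); s=manip.read_state(); print(s['clock'],s['eef_pos'],s['eef_rot'],s['joints'],s['wrist_force'])
d=load('w1');print(proj(d,[[492,-213,195],[492,-213,150]]))
E
```

```text
7.1 [450.56450148 -90.39161531 339.43887873] [-1.57213848e+00  2.67626133e-03 -2.75910194e+00] [-0.27931653  0.02284987  1.53525314  0.00270366  1.58220316  0.90901986] [-0.20859215  0.27361554 -2.74682726]
[[444.00019129 196.11695653]
 [429.77972697 187.83356846]]
```

View pics/w1.png

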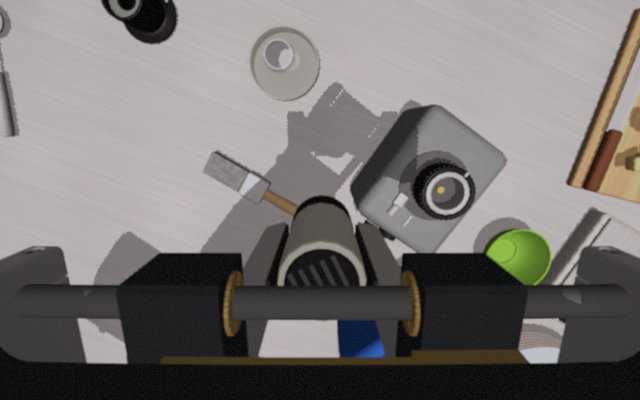

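```bash
python3 - <<'E'
from h import *
d=load('w1');im=d['im']
c=cv2.resize(im[95:260,345:515],None,fx=4,fy=3.6,interpolation=2)
cv2.imwrite('pics/c2.png',cv2.resize(im[95:245,345:515],None,fx=4,fy=4,interpolation=2)[:,:,::-1])
# hull circle fit of projected models at several centres
t=np.linspace(0,2*np.pi,24)
for r,z in((18,195),(30,195)):
    p=proj(d,np.c_[492+r*np.cos(t),-213+r*np.sin(t),np.full(24,z)]);print(r,z,p.min(0),p.max(0))
print(atz(d,(467,175),195))
E
```

```text
18 195 [427.12492857 179.39725608] [460.97767401 212.5272929 ]
30 195 [415.84168091 168.02635738] [472.28711484 223.2462249 ]
[ 521.19495605 -225.16076117  195.        ]
```

View pics/c2.png

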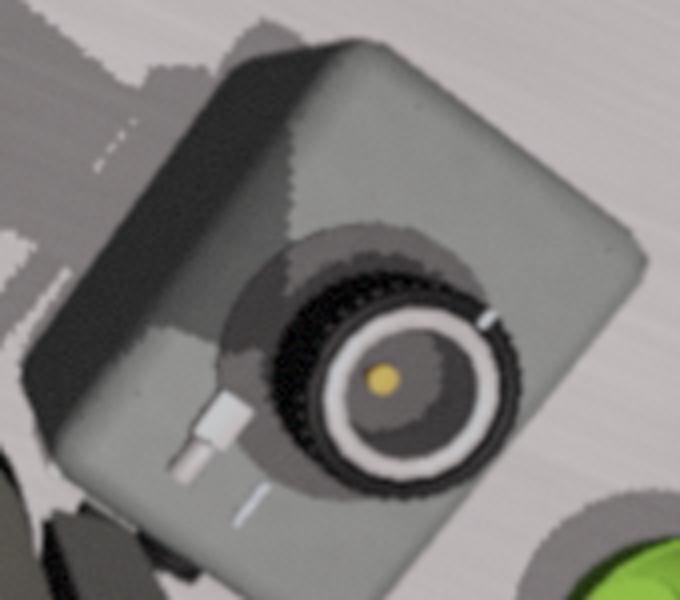

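```bash
python3 - <<'E'
from h import *
d=load('w1')
f=lambda u,v:(345+u/4-.4,95+v/4-.4)
c=atz(d,f(411,393),195.2); m=atz(d,f(488,318),195.2); a=atz(d,f(235,525),150); b=atz(d,f(268,485),150)
corn=[atz(d,f(*p),150) for p in((365,40),(645,262),(25,370),(60,455))]
print(c,m,a,b,np.array(corn))
print('mark ang',np.degrees(np.arctan2(*(m-c)[1::-1])),'line',np.degrees(np.arctan2(*(b-a)[1::-1])),np.degrees(np.arctan2(*(a-c)[1::-1])), np.hypot(*(m-c)[:2]),np.hypot(*(a-c)[:2]),np.hypot(*(b-c)[:2]))
from scipy.spatial.transform import Rotation as R
s=manip.read_state();M=R.from_euler('xyz',s['eef_rot']).as_matrix();print(M, s['eef_pos'])
# duster tip est: 83 mm beyond TCP
tip=s['eef_pos']+M[:,1]*83.3;print(tip)
D=np.r_[c[:2]-tip[:2],0];print('shift',M.T@D)
E
```

```text
[ 496.49536281 -214.60255941  195.2       ] [ 521.8724698  -224.22905698  195.2       ] [ 437.06874842 -203.94107541  150.        ] [ 452.40015425 -207.83622182  150.        ] [[ 580.72759147 -176.98362033  150.        ]
 [ 555.63000536 -281.93941016  150.        ]
 [ 457.59079344 -125.03160279  150.        ]
 [ 437.43658228 -145.14659845  150.        ]]
mark ang -20.77363309166954 line -14.255144336120992 169.82900200209056 27.141610386033182 60.37540674120571 44.61132975333482
[[-0.92773458  0.00198193  0.37323535]
 [-0.37323102  0.00224404 -0.92773572]
 [-0.00267626 -0.99999552 -0.00134215]] [450.56450148 -90.39161531 339.43887873]
[450.72959603 -90.20468716 256.13925207]
shift [  3.97066024  -0.18844881 132.48975196]
```

Call:
play_rows(
  series=[
    [[0,0,0.008],0,1],
    [[0.001,0,0.023],0,1],
    [[0.001,0,0.045],0,1],
    [[0.002,0,0.07],0,1],
    [[0.003,0,0.095],0,1],
    [[0.0035,0,0.115],0,1],
    [[0.0035,0,0.127],0,1],
    [[0.0035,0,0.132],0,1],
    [[0.0035,0,0.132],0,1],
    [[0.0035,0.006,0.132],0,1],
    [[0.0035,0.018,0.132],0,1],
    [[0.0035,0.032,0.132],0,1],
    [[0.0035,0.043,0.132],0,1],
    [[0.0035,0.049,0.132],0,1],
    [[0.0035,0.05,0.132],0,1],
    [[0.0035,0.05,0.132],0,1],
  ],
)

```text
clock: 8.7
eef_pos: [496.7, -214.0, 289.5]
eef_rot: [-1.572, 0.003, -2.759]
wrist_force: [0.0, 0.2, -2.0]
finger_gap: 39.6
```

```bash
python3 - <<'E'
from h import *
snap('side','d1.png');snap('scene','s1.png'); s=manip.read_state(); print(s['clock'],s['eef_pos'],s['eef_rot'],s['wrist_force'])
a=load('d1');b=load('s1')
p=proj(a,[[496,-214.5,206]])[0];q=proj(b,[[496,-214.5,206]])[0];print(p,q)
f=lambda d,c:cv2.resize(d['im'][int(c[1])-40:int(c[1])+30,int(c[0])-30:int(c[0])+30],(420,490),interpolation=2)
cv2.imwrite('pics/c3.png',np.hstack([f(a,p),f(b,q)])[:,:,::-1])
E
```

```text
8.8 [ 496.85292917 -214.08433249  289.80402043] [-1.57145066  0.00329078 -2.75904976] [ 0.1594023   0.50784085 -2.11609008]
[339.2877564 214.447398 ] [248.85801156 201.21378072]
```

View pics/c3.png

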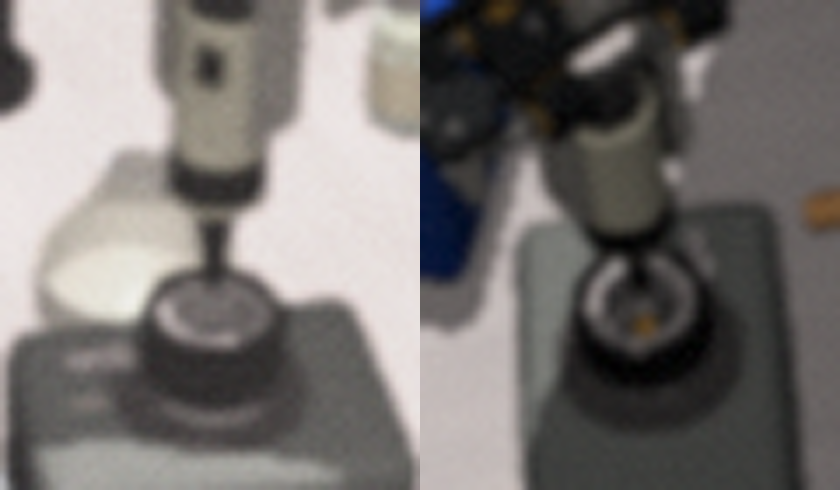

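Both views show the tip over the middle of the throat and about 11 mm above it. I'll hold it there.

Call:
play_rows(
  series=[
    [[0,0,0],0,1],
    [[0,0,0],0,1],
    [[0,0,0],0,1],
    [[0,0,0],0,1],
    [[0,0,0],0,1],
    [[0,0,0],0,1],
    [[0,0,0],0,1],
    [[0,0,0],0,1],
    [[0,0,0],0,1],
    [[0,0,0],0,1],
    [[0,0,0],0,1],
    [[0,0,0],0,1],
    [[0,0,0],0,1],
    [[0,0,0],0,1],
    [[0,0,0],0,1],
    [[0,0,0],0,1],
    [[0,0,0],0,1],
    [[0,0,0],0,1],
    [[0,0,0],0,1],
    [[0,0,0],0,1],
  ],
)

```text
clock: 10.8
eef_pos: [496.8, -214.1, 289.8]
eef_rot: [-1.571, 0.003, -2.759]
wrist_force: [-0.4, -0.6, -3.0]
finger_gap: 39.4
```

Call:
play_rows(
  series=[
    [[0,0,0],0,1],
    [[0,0,0],0,1],
    [[0,0,0],0,1],
    [[0,0,0],0,1],
    [[0,0,0],0,1],
    [[0,0,0],0,1],
    [[0,0,0],0,1],
    [[0,0,0],0,1],
  ],
)

```text
clock: 11.6
eef_pos: [496.8, -214.1, 289.8]
eef_rot: [-1.571, 0.003, -2.759]
wrist_force: [-0.4, -0.2, -2.1]
finger_gap: 39.7
```

```bash
python3 - <<'E'
from h import *
from scipy.spatial.transform import Rotation as R
s=manip.read_state();M=R.from_euler('xyz',s['eef_rot']).as_matrix();print(s['clock'],s['eef_pos'],s['eef_rot'])
print(M.T@(np.array([567.4,235.5,340])-s['eef_pos']), M.T@(np.array([530,20,340])-s['eef_pos']))
E
```

```text
11.6 [ 496.84159959 -214.06807614  289.78619016] [-1.57146865  0.0032349  -2.75900312]
[-233.45288155  -49.19616821 -390.75677701] [-118.30613754  -49.69368161 -204.7998201 ]
```

Call:
play_rows(
  series=[
    [[0,-0.01,0],0,1],
    [[0,-0.03,0],0,1],
    [[0,-0.05,-0.005],0,1],
    [[-0.003,-0.05,-0.02],0,1],
    [[-0.01,-0.05,-0.045],0,1],
    [[-0.02,-0.05,-0.075],0,1],
    [[-0.035,-0.05,-0.11],0,1],
    [[-0.055,-0.05,-0.145],0,1],
    [[-0.078,-0.05,-0.18],0,1],
    [[-0.1,-0.05,-0.215],0,1],
    [[-0.125,-0.05,-0.25],0,1],
    [[-0.15,-0.05,-0.285],0,1],
    [[-0.175,-0.05,-0.315],0,1],
    [[-0.198,-0.05,-0.345],0,1],
    [[-0.216,-0.05,-0.368],0,1],
    [[-0.228,-0.05,-0.383],0,1],
    [[-0.2335,-0.05,-0.3908],0,1],
    [[-0.2335,-0.05,-0.3908],0,1],
    [[-0.2335,-0.05,-0.3908],0,1],
    [[-0.2335,-0.05,-0.3908],0,1],
  ],
)

```text
clock: 13.6
eef_pos: [567.3, 234.7, 341.1]
eef_rot: [-1.571, 0.004, -2.76]
wrist_force: [0.1, 0.3, -2.5]
finger_gap: 39.5
```

```bash
python3 - <<'E'
from h import *
from scipy.spatial.transform import Rotation as R
s=manip.read_state();M=R.from_euler('xyz',s['eef_rot']).as_matrix();print(s['clock'],s['eef_pos'],s['eef_rot'],s['finger_gap'])
print(M.T@(np.array([567.4,235.5,99.8])-s['eef_pos']))
E
```

```text
13.6 [567.28889546 234.66825133 341.09920339] [-1.57129895  0.00357265 -2.75995715] 39.45530357776259
[  0.44919193 241.29947524  -0.60924716]
```

Call:
play_rows(
  series=[
    [[0.0004,0.01,-0.0006],0,1],
    [[0.0004,0.035,-0.0006],0,1],
    [[0.0004,0.065,-0.0006],0,1],
    [[0.0004,0.095,-0.0006],0,1],
    [[0.0004,0.125,-0.0006],0,1],
    [[0.0004,0.15,-0.0006],0,1],
    [[0.0004,0.17,-0.0006],0,1],
    [[0.0004,0.185,-0.0006],0,1],
    [[0.0004,0.2,-0.0006],0,1],
    [[0.0004,0.213,-0.0006],0,1],
    [[0.0004,0.225,-0.0006],0,1],
    [[0.0004,0.233,-0.0006],0,1],
    [[0.0004,0.238,-0.0006],0,1],
    [[0.0004,0.24,-0.0006],0,1],
    [[0.0004,0.2405,-0.0006],0,1],
    [[0.0004,0.2405,-0.0006],0,1],
  ],
)

```text
clock: 15.2
eef_pos: [567.7, 235.6, 101.0]
eef_rot: [-1.571, 0.004, -2.76]
wrist_force: [0.4, 0.7, -2.5]
finger_gap: 39.3
```

Call:
play_rows(
  series=[
    [[0,0.0005,0],0,1],
    [[0,0.001,0],0,1],
    [[0,0.0015,0],0,1],
    [[0,0.0015,0],0,1],
    [[0,0.0015,0],0,1],
  ],
)

```text
clock: 15.7
eef_pos: [567.7, 235.6, 99.5]
eef_rot: [-1.571, 0.004, -2.76]
wrist_force: [-1.0, -0.7, -2.4]
finger_gap: 39.6
```

Call:
play_rows(
  series=[
    [[0,0.0005,0],0,1],
    [[0,0.001,0],0,1],
    [[0,0.001,0],0,1],
    [[0,0.001,0],0,1],
  ],
)

```text
clock: 16.1
eef_pos: [567.8, 235.7, 99.3]
eef_rot: [-1.571, 0.005, -2.76]
wrist_force: [-1.7, -0.2, 5.8]
finger_gap: 39.6
```

Call:
play_rows(
  series=[
    [[0,0,0],0,0.55],
    [[0,0,0],0,0.5],
    [[0,0,0],0,0.4],
    [[0,0,0],0,0.2],
    [[0,0,0],0,0],
    [[0,0,0],0,0],
    [[0,0,0],0,0],
  ],
)

```text
clock: 16.8
eef_pos: [567.8, 235.7, 99.3]
eef_rot: [-1.571, 0.005, -2.76]
wrist_force: [-0.5, 0.2, 0.0]
finger_gap: 83.4
```

Call:
play_rows(
  series=[
    [[0,-0.015,0],0,0],
    [[0,-0.045,0],0,0],
    [[0,-0.08,0],0,0],
    [[0,-0.12,0],0,0],
    [[0,-0.16,0],0,0],
    [[0,-0.19,0],0,0],
    [[0,-0.2,0],0,0],
    [[0,-0.2,0],0,0],
  ],
)

```text
clock: 17.6
eef_pos: [567.1, 235.3, 300.8]
eef_rot: [-1.571, 0.007, -2.76]
wrist_force: [0.3, 0.8, -0.4]
finger_gap: 94.3
```

```bash
python3 - <<'E'
from h import *
snap('wrist','w2.png');snap('side','d2.png');d=load('w2');e=load('d2');d0=load('d0')
s=manip.read_state();print(s['clock'],s['eef_pos'],s['eef_rot'],s['joints'],s['finger_gap'])
f=lambda d:cv2.resize(d['im'][140:200,280:330],(350,420),interpolation=2)
p=proj(d,[[567,236,120]])[0].astype(int);print(p)
w=cv2.resize(d['im'][max(p[1]-50,0):p[1]+40,p[0]-45:p[0]+45],(420,420),interpolation=2)
w=w
cv2.imwrite('pics/c4.png',np.hstack([w,f(d0)[:, :190],f(e)[:,:190]])[:,:,::-1])
E
```

```text
17.7 [566.60044271 235.08246991 297.81629278] [-1.57135625  0.00290258 -2.75996039] [3.33275887e-01 3.97793082e-01 1.17954732e+00 6.99603427e-04
 1.56138013e+00 1.52243355e+00] 94.48249532464607
[320 183]
```

View pics/c4.png

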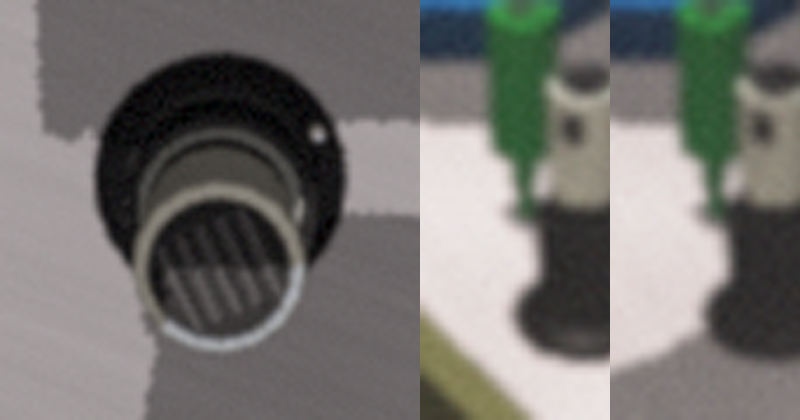

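The duster is back upright in its dock and looks the same as before. Next I'll go above the collar and wind the wrist back counter-clockwise.

Call:
play_rows(
  series=[
    [[0.015,0,0.025],-0.1,0],
    [[0.035,0,0.06],-0.25,0],
    [[0.06,0,0.1],-0.4,0],
    [[0.085,0,0.14],-0.55,0],
    [[0.11,0,0.18],-0.7,0],
    [[0.13,0,0.22],-0.85,0],
    [[0.155,0,0.26],-1.0,0],
    [[0.175,0,0.295],-1.15,0],
    [[0.195,0,0.33],-1.3,0],
    [[0.212,0,0.357],-1.45,0],
    [[0.224,0,0.377],-1.6,0],
    [[0.2325,0,0.391],-1.75,0],
    [[0.2325,0,0.391],-1.9,0],
    [[0.2325,0,0.391],-2.05,0],
    [[0.2325,0,0.391],-2.15,0],
    [[0.2325,0,0.391],-2.21,0],
    [[0.2325,0,0.391],-2.21,0],
    [[0.2325,0,0.391],-2.21,0],
    [[0.2325,0,0.391],-2.21,0],
  ],
)

```text
clock: 19.6
eef_pos: [496.3, -214.3, 296.3]
eef_rot: [-1.568, -0.0, -0.552]
wrist_force: [-0.2, -0.5, -0.4]
finger_gap: 93.9
```

```bash
python3 - <<'E'
from h import *
snap('wrist','w3.png');d=load('w3')
s=manip.read_state();print(s['clock'],s['eef_pos'],s['eef_rot'],s['joints'],s['finger_gap'])
p=proj(d,[[496.5,-214.5,195],[496.5,-214.5,150]]);print(p)
x0,y0=int(p[0,0])-55,int(p[0,1])-55;print(x0,y0)
cv2.imwrite('pics/c5.png',cv2.resize(d['im'][y0:y0+110,x0:x0+110],(660,660)[:2],interpolation=2)[:600,:,::-1])
E
```

```text
19.65 [ 496.36788324 -214.33440711  296.52074693] [-1.56816724e+00 -6.51656730e-04 -5.51682624e-01] [-0.47665776  0.22558229  1.4048481   0.00257756  1.51031558 -1.49592703] 94.09488586563818
[[320.66551212 198.54895342]
 [320.69984749 188.68816896]]
265 143
```

View pics/c5.png

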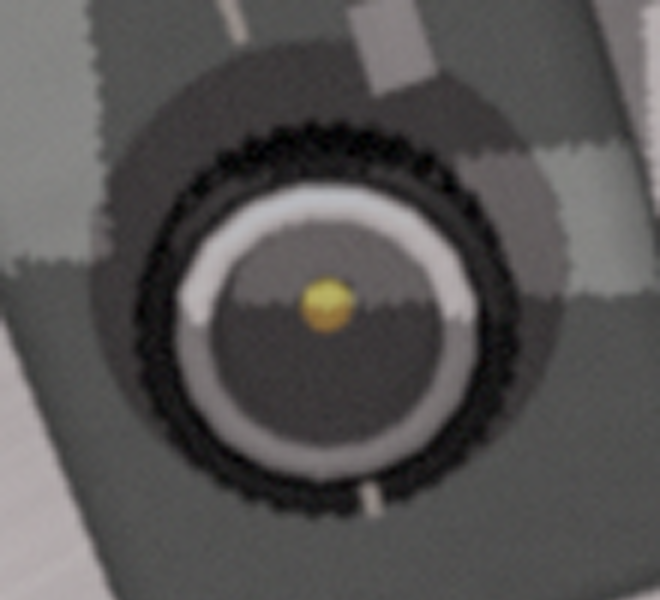

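```bash
python3 - <<'E'
from h import *
from scipy.spatial.transform import Rotation as R
d=load('w3');f=lambda u,v:(265+u/6-.4,143+v/6-.4)
c=atz(d,f(328,330),195.2);m=atz(d,f(372,498),195.2);a=atz(d,f(226,0),150);b=atz(d,f(240,42),150)
an=lambda v:np.degrees(np.arctan2(v[1],v[0]))
print(c,an(m-c),an(a-b),an(b-c),an(a-c))
s=manip.read_state();M=R.from_euler('xyz',s['eef_rot']).as_matrix()
t=(c[:2]+[496.5,-214.6])/2
print(t,M,M.T@(np.r_[t,163]-s['eef_pos']))
E
```

```text
[ 495.03076018 -215.09466284  195.2       ] -17.424807422289092 166.30481806828365 169.1921819847919 168.76372451457536
[ 495.76538009 -214.84733142] [[ 8.51643649e-01  1.93293552e-03  5.24117696e-01]
 [-5.24120855e-01  1.89749741e-03  8.51641784e-01]
 [ 6.51656684e-04 -9.99996332e-01  2.62908344e-03]] [ -0.33129334 133.51811925  -1.10364752]
```

Call:
play_rows(
  series=[
    [[-0.0003,0.02,-0.001],0,0],
    [[-0.0003,0.05,-0.001],0,0],
    [[-0.0003,0.08,-0.001],0,0],
    [[-0.0003,0.105,-0.001],0,0],
    [[-0.0003,0.122,-0.001],0,0],
    [[-0.0003,0.131,-0.001],0,0],
    [[-0.0003,0.1335,-0.001],0,0],
    [[-0.0003,0.1335,-0.001],0,0],
    [[-0.0003,0.1335,-0.001],0,0.2],
    [[-0.0003,0.1335,-0.001],0,0.3],
    [[-0.0003,0.1335,-0.001],0,0.4],
    [[-0.0003,0.1335,-0.001],0,1],
    [[-0.0003,0.1335,-0.001],0,1],
    [[-0.0003,0.1335,-0.001],0,1],
    [[-0.0003,0.1335,-0.001],0,1],
  ],
  squeeze=40,
)

```text
clock: 21.15
eef_pos: [495.4, -215.6, 163.2]
eef_rot: [-1.57, -0.001, -0.552]
wrist_force: [-4.7, -6.5, 1.1]
finger_gap: 56.7
```

```bash
python3 - <<'E'
from h import *
s=manip.read_state();print(s['clock'],s['eef_pos'],s['eef_rot'],s['joints'][5],s['finger_gap'],s['wrist_force'],s['moment'])
E
```

```text
21.15 [ 495.40831942 -215.62873542  163.18569322] [-1.56961786e+00 -7.09481736e-04 -5.52290738e-01] -1.497792588561454 56.65271821276546 [-4.67256111 -6.52029887  1.06375137] [-0.82337292  0.55038242 -0.02353417]
```

Call:
play_rows(
  series=[
    [[0,0,0],0.05,1],
    [[0,0,0],0.12,1],
    [[0,0.0001,0],0.2,1],
    [[0,0.0001,0],0.3,1],
    [[0,0.0002,0],0.4,1],
    [[0,0.0002,0],0.5,1],
    [[0,0.0002,0],0.6,1],
    [[0,0.0003,0],0.7,1],
    [[0,0.0003,0],0.8,1],
    [[0,0.0004,0],0.9,1],
    [[0,0.0004,0],0.97,1],
    [[0,0.0004,0],1.0,1],
    [[0,0.0004,0],1.0,1],
  ],
)

```text
clock: 22.45
eef_pos: [495.8, -215.6, 162.8]
eef_rot: [-1.569, 0.001, -1.552]
wrist_force: [4.5, -0.3, -2.2]
finger_gap: 56.5
```

```bash
python3 - <<'E'
from h import *
s=manip.read_state();print(s['clock'],s['eef_pos'],s['eef_rot'],s['joints'][5],s['finger_gap'],s['wrist_force'],s['moment'])
snap('wrist','w4.png');d=load('w4')
p=proj(d,[[495.5,-215,195]])[0];x0,y0=int(p[0])-50,int(p[1])-50;print(x0,y0)
cv2.imwrite('pics/c6.png',cv2.resize(d['im'][y0:y0+100,x0:x0+100],(600,600),interpolation=2)[:,:,::-1])
E
```

```text
22.45 [ 495.80814724 -215.56727429  162.83579741] [-1.56850966e+00  5.62150787e-04 -1.55192058e+00] -0.4981202632540114 56.49681197325222 [ 4.46451249 -0.2637907  -2.18088351] [ 0.05611972 -1.39002694 -0.08699034]
270 208
```

View pics/c6.png

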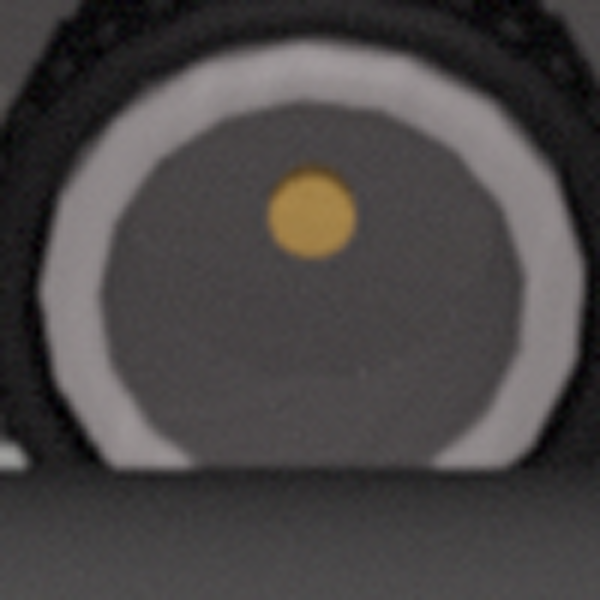

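Call:
play_rows(
  series=[
    [[0,0,0],0.05,1],
    [[0,0,0],0.12,1],
    [[0,0.0001,0],0.2,1],
    [[0,0.0001,0],0.3,1],
    [[0,0.0002,0],0.4,1],
    [[0,0.0002,0],0.5,1],
    [[0,0.0002,0],0.6,1],
    [[0,0.0003,0],0.7,1],
    [[0,0.0003,0],0.8,1],
    [[0,0.0004,0],0.9,1],
    [[0,0.0004,0],1.0,1],
    [[0,0.0004,0],1.1,1],
    [[0,0.0005,0],1.2,1],
    [[0,0.0005,0],1.3,1],
    [[0,0.0006,0],1.4,1],
    [[0,0.0006,0],1.5,1],
    [[0,0.0006,0],1.6,1],
    [[0,0.0007,0],1.65,1],
  ],
)

```text
clock: 24.3
eef_pos: [496.3, -216.4, 162.2]
eef_rot: [-1.569, 0.004, 3.08]
wrist_force: [6.8, -4.4, -4.0]
finger_gap: 56.4
```

```bash
cat > st.py <<'E'
from h import *
s=manip.read_state();print(s['clock'],s['eef_pos'].round(2),s['eef_rot'].round(4),s['joints'][5].round(4),s['finger_gap'].round(2),s['wrist_force'].round(2),s['moment'].round(3),s['effort'][5].round(3))
E
python3 st.py
```

```text
Traceback (most recent call last):
  File "st.py", line 2, in <module>
    s=manip.read_state();print(s['clock'],s['eef_pos'].round(2),s['eef_rot'].round(4),s['joints'][5].round(4),s['finger_gap'].round(2),s['wrist_force'].round(2),s['moment'].round(3),s['effort'][5].round(3))
                                                                                                              ^^^^^^^^^^^^^^^^^^^^^
AttributeError: 'float' object has no attribute 'round'
```

```bash
sed -i "s/s\['finger_gap'\].round(2)/s['finger_gap']/" st.py; python3 st.py
```

```text
24.3 [ 496.31 -216.44  162.23] [-1.5695  0.0038  3.0804] 1.1529 56.379262351603 [ 6.81 -4.35 -4.03] [-1.602 -1.382  0.141] -0.076
```

Call:
play_rows(
  series=[
    [[0,0,0],0.05,1],
    [[0,0,0],0.1,1],
    [[0,0.0001,0],0.15,1],
    [[0,0.0001,0],0.2,1],
    [[0,0.0001,0],0.2,1],
  ],
)

```text
clock: 24.8
eef_pos: [496.4, -216.7, 162.1]
eef_rot: [-1.57, 0.004, 2.88]
wrist_force: [4.5, -1.6, -2.5]
finger_gap: 56.7
```

```bash
python3 st.py
```

```text
24.8 [ 496.39 -216.7   162.12] [-1.5695  0.0042  2.8804] 1.353 56.74464694476065 [ 4.48 -1.57 -2.46] [-0.66  -0.696 -0.125] 0.687
```

Call:
play_rows(
  series=[
    [[0,0,0],0.04,1],
    [[0,0,0],0.08,1],
    [[0,0,0],0.12,1],
    [[0,0,0],0.12,1],
  ],
)

```text
clock: 25.2
eef_pos: [496.4, -216.8, 162.1]
eef_rot: [-1.57, 0.004, 2.761]
wrist_force: [3.5, -0.9, -2.2]
finger_gap: 56.7
```

```bash
python3 st.py
```

```text
25.2 [ 496.4  -216.82  162.09] [-1.5696  0.0044  2.7613] 1.4723 56.73072561574955 [ 3.47 -0.91 -2.18] [-0.487 -0.466 -0.111] 0.602
```

Call:
play_rows(
  series=[
    [[0,0,0],0.03,1],
    [[0,0,0],0.06,1],
    [[0,0,0],0.08,1],
    [[0,0,0],0.08,1],
  ],
)

```text
clock: 25.6
eef_pos: [496.4, -216.8, 162.0]
eef_rot: [-1.57, 0.004, 2.681]
wrist_force: [4.2, -1.3, -2.4]
finger_gap: 56.5
```

```bash
python3 st.py
```

```text
25.6 [ 496.36 -216.85  162.03] [-1.5699  0.0043  2.6805] 1.5531 56.492638630639654 [ 4.19 -1.33 -2.44] [-0.556 -0.413 -0.085] 0.266
```

Call:
play_rows(
  series=[
    [[0,0,0],0.03,1],
    [[0,0,0],0.06,1],
    [[0,0,0],0.08,1],
    [[0,0,0],0.08,1],
  ],
)

```text
clock: 26.0
eef_pos: [495.6, -216.3, 161.9]
eef_rot: [-1.57, 0.002, 2.601]
wrist_force: [-5.0, 3.3, 2.7]
finger_gap: 56.2
```

```bash
python3 st.py
```

```text
26.0 [ 495.58 -216.33  161.89] [-1.5699e+00  1.9000e-03  2.6011e+00] 1.6329 56.19584235950735 [-4.97  3.35  2.71] [0.815 1.167 1.432] 1.764
```

The moment jumped to 1.4 N m, so this is the dead stop after about 3.1 rad, which agrees with the 3.04 rad seen by camera. I'll measure the wind-up in small back steps.

Call:
play_rows(
  series=[
    [[0,0,0],-0.02,1],
    [[0,0,0],-0.02,1],
    [[0,0,0],-0.02,1],
  ],
)

```text
clock: 26.3
eef_pos: [495.4, -216.3, 161.9]
eef_rot: [-1.57, 0.001, 2.621]
wrist_force: [-2.6, 1.1, 1.1]
finger_gap: 56.6
```

```bash
python3 st.py
```

```text
26.3 [ 495.44 -216.27  161.91] [-1.5700e+00  1.5000e-03  2.6205e+00] 1.6132 56.6479906224682 [-2.57  1.11  1.09] [0.438 0.535 0.089] 0.07
```

Call:
play_rows(
  series=[
    [[0,0,0],-0.02,1],
    [[0,0,0],-0.02,1],
    [[0,0,0],-0.02,1],
  ],
)

```text
clock: 26.6
eef_pos: [495.4, -216.3, 161.9]
eef_rot: [-1.57, 0.001, 2.641]
wrist_force: [-1.1, 2.2, 0.4]
finger_gap: 56.3
```

```bash
python3 st.py
```

```text
26.6 [ 495.41 -216.26  161.91] [-1.5700e+00  1.4000e-03  2.6406e+00] 1.5932 56.25954971252798 [-1.12  2.2   0.41] [0.447 0.503 0.126] 0.068
```

Call:
play_rows(
  series=[
    [[0,0,0],-0.02,1],
    [[0,0,0],-0.02,1],
    [[0,0,0],-0.02,1],
  ],
)

```text
clock: 26.9
eef_pos: [495.4, -216.2, 161.9]
eef_rot: [-1.57, 0.001, 2.661]
wrist_force: [-1.8, 2.2, 0.9]
finger_gap: 56.1
```

```bash
python3 st.py
```

```text
26.9 [ 495.45 -216.25  161.91] [-1.5699e+00  1.4000e-03  2.6607e+00] 1.5731 56.14764363893032 [-1.78  2.17  0.91] [0.387 0.496 0.129] 0.063
```

```bash
python3 - <<'E'
from h import *
for n in('scene','side','wrist'): snap(n,'z_'+n+'.png')
E
```

Call:
play_rows(
  series=[
    [[0,0,0],-0.05,1],
    [[0,0,0],-0.12,1],
    [[0,-0.0001,0],-0.2,1],
    [[0,-0.0001,0],-0.3,1],
    [[0,-0.0002,0],-0.4,1],
    [[0,-0.0002,0],-0.5,1],
    [[0,-0.0002,0],-0.6,1],
    [[0,-0.0003,0],-0.7,1],
    [[0,-0.0003,0],-0.8,1],
    [[0,-0.0004,0],-0.9,1],
    [[0,-0.0004,0],-1.0,1],
    [[0,-0.0004,0],-1.1,1],
    [[0,-0.0005,0],-1.2,1],
    [[0,-0.0005,0],-1.3,1],
    [[0,-0.0006,0],-1.4,1],
    [[0,-0.0006,0],-1.47,1],
    [[0,-0.0006,0],-1.51,1],
    [[0,-0.0006,0],-1.525,1],
    [[0,-0.0006,0],-1.525,1],
    [[0,-0.0006,0],-1.525,1],
  ],
)

```text
clock: 29.05
eef_pos: [495.5, -216.7, 162.5]
eef_rot: [-1.569, -0.001, -2.099]
wrist_force: [0.3, -5.1, -2.6]
finger_gap: 56.5
```

```bash
python3 st.py; python3 - <<'E'
from h import *
for n in('scene','side','wrist'): snap(n,'f_'+n+'.png')
t=[]
for k in('scene','side'):
    row=[]
    for a in('z_','f_'):
        d=load(a+k);p=proj(d,[[496,-215,194]])[0].astype(int)
        row.append(cv2.resize(d['im'][p[1]-19:p[1]+19,p[0]-25:p[0]+25],(400,300),interpolation=2))
    t.append(np.hstack(row))
cv2.imwrite('pics/c7.png',np.vstack(t)[:,:,::-1])
E
```

```text
29.05 [ 495.54 -216.65  162.55] [-1.5686e+00 -1.3000e-03 -2.0986e+00] 0.0491 56.50306472518976 [ 0.28 -5.06 -2.62] [-0.809 -0.032  0.132] 0.111
```

View pics/c7.png

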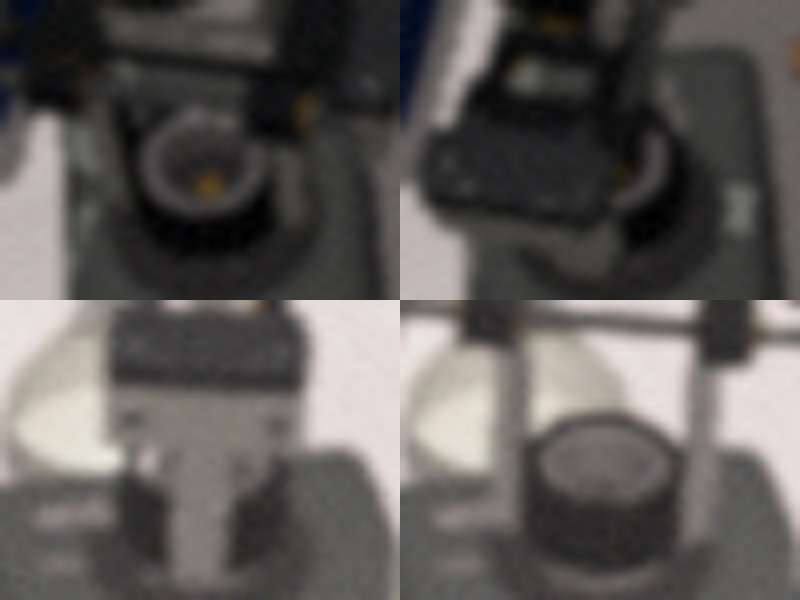

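```bash
python3 - <<'E'
from h import *
t=np.radians(np.arange(0,360,6))
for n,z in(('z_side',194),('f_side',194.6),('z_scene',194),('f_scene',194.6),('d2',195.2)):
    d=load(n);g=d['im'].astype(np.float32).mean(2)
    out=[]
    for r in (26,27,28,29):
        p=proj(d,np.c_[495.8+r*np.cos(t),-215+r*np.sin(t),np.full(len(t),z)]).astype(np.float32)
        out.append(cv2.remap(g,p[:,:1],p[:,1:],cv2.INTER_LINEAR).ravel())
    o=np.mean(out,0);print(n,[(int(np.degrees(a).round()),int(v)) for a,v in zip(t,o)])
E
```

```text
z_side [(0, 110), (6, 111), (12, 112), (18, 119), (24, 122), (30, 124), (36, 125), (42, 123), (48, 123), (54, 125), (60, 124), (66, 122), (72, 122), (78, 122), (84, 125), (90, 124), (96, 123), (102, 121), (108, 118), (114, 115), (120, 116), (126, 119), (132, 121), (138, 120), (144, 124), (150, 130), (156, 132), (162, 125), (168, 109), (174, 92), (180, 79), (186, 71), (192, 65), (198, 61), (204, 59), (210, 62), (216, 77), (222, 99), (228, 117), (234, 122), (240, 122), (246, 123), (252, 127), (258, 117), (264, 94), (270, 69), (276, 60), (282, 60), (288, 61), (294, 57), (300, 56), (306, 57), (312, 61), (318, 63), (324, 65), (330, 71), (336, 78), (342, 93), (348, 103), (354, 109)]
f_side [(0, 125), (6, 136), (12, 145), (18, 143), (24, 145), (30, 145), (36, 138), (42, 129), (48, 116), (54, 108), (60, 109), (66, 113), (72, 117), (78, 121), (84, 124), (90, 126), (96, 124), (102, 125), (108, 132), (114, 133), (120, 130), (126, 113), (132, 92), (138, 77), (144, 69), (150, 66), (156, 65), (162, 65), (168, 64), (174, 61), (180, 57), (186, 58), (192, 59), (198, 61), (204, 60), (210, 58), (216, 5
[... 1533 characters left out ...]
 (348, 37), (354, 36)]
d2 [(0, 162), (6, 157), (12, 155), (18, 147), (24, 142), (30, 138), (36, 142), (42, 140), (48, 125), (54, 110), (60, 108), (66, 111), (72, 115), (78, 125), (84, 133), (90, 136), (96, 135), (102, 131), (108, 130), (114, 134), (120, 135), (126, 142), (132, 148), (138, 151), (144, 147), (150, 141), (156, 129), (162, 115), (168, 100), (174, 89), (180, 81), (186, 82), (192, 82), (198, 84), (204, 83), (210, 86), (216, 82), (222, 81), (228, 80), (234, 80), (240, 81), (246, 84), (252, 85), (258, 89), (264, 88), (270, 84), (276, 85), (282, 88), (288, 88), (294, 84), (300, 82), (306, 82), (312, 83), (318, 87), (324, 90), (330, 97), (336, 111), (342, 130), (348, 151), (354, 162)]
```

```bash
python3 - <<'E'
from h import *
d=load('z_side');p=proj(d,[[496,-215,194]])[0].astype(int)
w=atz(d,(p[0]-25+148/8-.4,p[1]-19+158/7.9-.4),194)-[495.8,-215,194];print('stop spot',w,np.degrees(np.arctan2(w[1],w[0])))
d=load('f_side');g=d['im'].astype(int).mean(2);p=proj(d,[[495.8,-215,194.6]])[0].astype(int)
np.set_printoptions(linewidth=200);print(p);print(g[p[1]:p[1]+10,p[0]-11:p[0]+12].astype(int))
for a in(248,258,268): print(a,proj(d,[[495.8+27*np.cos(np.radians(a)),-215+27*np.sin(np.radians(a)),194.6]]))
E
```

```text
stop spot [-1.83545061e+01  8.74726519e+00 -1.13686838e-13] 154.518783773718
[339 217]
[[103  73  60  76 100 102  98  99 104 106 110 105 104 103  99  99 100 100  95  78  70  87 107]
 [102  73  58  82 104 102  99 101 103 106 107 108 105 100  99  93  93  98 106  84  69  80 109]
 [105  74  59  70 102 104 101 100 103 106 106 105 106 101  97  92  92 103 104  85  68  83 109]
 [103  70  53  60  88 102 102 101  97  96  99  96 101 100  99  94 100 100  93  77  62  86 113]
 [ 97  71  51  51  67  85  93  98  90  92  88  85  87  95  94  98 100  89  77  62  63  93 116]
 [ 97  67  48  47  51  61  67  80  81  85  82  79  83  93  95  90  77  70  57  46  60  97 115]
 [ 94  66  48  44  46  47  49  58  67  65  63  65  70  73  75  71  61  51  45  43  61  92 118]
 [ 96  69  48  40  44  40  45  49  49  47  48  48  53  54  56  47  46  39  40  41  66  95 115]
 [ 95  62  45  47  43  42  40  47  44  44  44  43  47  46  48  46  45  43  44  48  60  95 118]
 [ 91  66  45  48  43  45  40  43  41  44  44  43  47  44  44  40  43  41  45  46  64  96 118]]
248 [[339.7152796  223.57663589]]
258 [[341.35017577 223.47636251]]
268 [[342.9147876  223.19708457]]
```

In the final side picture the white mark is a faint bright bump at about columns 341–342, row 223, which puts it at about 260° against the 258° expected. I'm still gripping the collar, so I'll hand in now.

```bash
python3 st.py; python3 -c "
from cell import manip
print(manip.sign_off())"
```

```text
29.2 [ 495.56 -216.67  162.58] [-1.5685e+00 -1.3000e-03 -2.0985e+00] 0.0491 56.28555276421614 [ 2.   -5.63 -1.09] [-0.84  -0.063  0.134] 0.103
the job is handed in; nothing more can be done
None
```

The job is done and handed in at 29.2 s, with the gripper still holding the collar a quarter turn off its stop.

- **Duster:** I held it nozzle down about 11 mm above the middle of the throat for 2.8 s; the measured pose did not change by more than 0.1 mm. It then went back upright in the dock. The seating push was 5.8 N, and the pictures before and after matched.
- **Collar to the stop:** I turned it clockwise about 3.1 rad until the wrist moment jumped from about 0.1 to 1.4 N m. The camera had put the stop 3.04 rad away.
- **Back-off:** I then turned it back about 1.57 rad. The gripper still holds it with a 40 N squeeze.

**Last checks:**
- **Mark after the back-off:** the faint white mark in the side view read about 260°, against 258° expected. It lay in the gripper's shadow, so that reading is weak.
- **Mark at the stop:** a rough side-view reading there gave about 155° against 168°. I put this down to the finger partly hiding the mark.
- **Moment while turning:** the small moment readings during free turning had the opposite sign to what friction should give. I relied on the clear jump at the stop instead.
- **Grip opening:** it read about 56.5 mm on the 60 mm collar, and I did not find out why.

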